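# Open the dial bin at the valve extenders

### The job

I want to refill the tire valve extenders: turn the lid of the round dial bin so that its window points straight at the tall, slender steel valve extender shown as a sample on the bin's rim, then let go of the lid. Leave the turquoise glass perfume flask beside the bin standing where it is.

Things in the scene. Friction and masses are not known exactly. Their poses are not given: they have to be found in the camera images.
- lid_grip (a point): Grip point in the dark steel bar on the bin's flat lid: on the lid's upright turning axis, 73 mm above the shelf. Bar 14 mm wide, 44 long (24 behind the axis, 20 ahead), 32 tall, top 82 mm above the shelf; lid 58 mm radius, top at 50 mm. x points along the bar to the window, y across the bar, z up. The window, the lid's only hole, is round, 25 mm wide, 36 mm from the axis on +x.
- tub: Dial bin: round nickel tub fixed to the shelf, origin under its axis, rim 92 mm radius at 40 mm height. Four compartments, at 36 and 72 deg either side of its x (blank place), a sample fixed on the rim outside each, 77 mm from the axis, in varying order. Window starts within 12 deg of x, so a turn is at most 84 deg; lid stops at 100 deg either way, light friction (0.06 N m), stays where left.
- sample_extender: Sample tire valve extender: slender steel stem 9 mm thick, foot 13 mm, head 12 mm, 40 mm tall, fixed upright on the bin's rim outside its compartment. Origin at its underside's centre, 40 mm above the shelf. The other samples: short domed steel valve cap (12 mm tall), flat cedar disc, black clip. Two loose extenders of this shape stand on the shelf itself and do not matter.
- flask: Turquoise glass perfume flask with nickel cap, loose, standing on the shelf about 150 mm from the lid's axis; 34 x 44 mm, 84 mm tall. Origin at the centre of its underside, z up. To be left standing in place.
Not all that is in view belongs to the job. Of the things that look like the flask, take the one that is nearest to the robot's base at the start.

How it is judged:
At the end, for the whole second after the job is handed in: The lid's window points at the sample valve extender to within 14 mm sideways at the sample (about 10 degrees) and stays so, and the flask stands upright within 30 mm of where it started (y of sample_extender in the frame of lid_grip between -0.014 and 0.014 m and x of sample_extender in the frame of lid_grip above 0.05 m and distance of flask from where it was at the start of the episode below 0.03 m and angle between flask's own z axis and vertical below 0.3 rad); the robot touches nothing.
It fails at once if the glass flask is knocked over or pushed more than 30 mm (angle between flask's own z axis and vertical above 0.5 rad or distance of flask from where it was at the start of the episode above 0.03 m).
It also fails if it takes over 32 s, if anything falls off the work surface, if the arm or the gripper's body presses on something with over 40 N, if the wrist force passes 120 N, or if a joint passes its speed limit or range.

### The arm

A 7-joint arm with a two-finger parallel gripper is mounted at the origin on the work surface. World frame = base frame: x ahead of the robot, y to its left, z up, the work surface at z = 0. Lengths are in m, angles in rad, forces in N, time in s.
With the tool pointing down it reaches from about 0.425 to 0.925 m from the base axis. Payload 6.8 kg.
Tool frame: the origin (TCP) lies on the front face of the gripper's body, between the roots of the fingers; the fingertips stand 73 mm ahead of it and the grasp point (between the pads) lies 54 mm ahead of it; z points along the fingers, y is the direction in which the jaws open and shut (so a half turn about z gives the same grasp; the last joint's range is limited). The gripper opens to 85 mm and grips with 20 to 120 N. Pads are 22 mm wide; open, the fingers measure 114 mm over their backs; the gripper's body (76 mm by 85 mm) begins 54 mm behind the grasp point. The pads swing forward as they close: fully open they stand 13 mm farther back than shut.
Start: joints at [-1.397, 0.477, 0.022, 1.555, -0.011, 1.109, -0.083], TCP at [0.188, 0.648, 0.304] pointing down, gripper open.
Joint ranges: [-2.96, 2.96], [-0.34, 2.1], [-1.41, 1.46], [0.24, 2.44], [-1.37, 4.51], [0.17, 1.92], [-2.96, 2.96]. Speed limits (rad/s): [2.39, 2.39, 3.14, 3.14, 3.14, 3.14, 3.14].

### API

Orientations are given as a rotation vector (axis times angle).
In Python, from bench import * gives the robot as it stands.
- The arm moves only by the tool jog_arm, never from a script. Its argument "plan" is a list of rows, each a list of 2 entries, a list of its own where there are three numbers: the shift along the world's x, y, z in cm, then the turn about the world's z in rad. In form: [[[tx, ty, tz], twist], ...]. A call has 1 to 12 rows; each row shifts and turns the commanded pose from where the row before left it; what a row does not reach is not made up. A row lasts 1/10 s, in which the tool goes at most 50 mm and 8.59 degrees, less where a joint would pass 70% of its speed; a pose out of reach is approached as far as the arm can. A call is refused whole if a number of a shift passes 5 or a number of a turn 0.15, either way. A call with a gripper value outside its range is refused whole. "hand" is the finger opening in cm, from 0 to 8.54, set as the call begins (left out, the last holds). The fingers move at their own pace and stop on an object; "grip_force" is the grip in N (left out, the last holds). Time passes only in rows, so rows that do not move let the fingers close. It gives the time, the measured TCP pose, the force and the opening at its end, in the units of the state.
- get_obs(): the state, without advancing time (a new reading comes with each control period).
- grab_frame(name): name is "scene" or "side" or "wrist"; returns the picture (400x640x3 uint8, red, green, blue); there is no depth.
- get_calibration(name): a dict with "intrinsics" (3x3 intrinsics, pixels), "xyz" and "orientation" of the camera in the world. Camera axes: x right, y down, z forward; pixel columns grow to the right and rows downward; lengths in m; the calibration is good to about 2 mm. The wrist camera is an equidistant fisheye: a pixel r from the principal point sees the ray r / f radians off the axis. A picture is of the moment at which its call begins: read the wrist's pose just before it. get_calibration takes no time and is no camera call; for the wrist camera it gives the pose at the moment of the call.
- hand_in(): hands the job in, once; it reports no verdict.
The state is a dict: "clock": time; "joints": joint angles; "qvel": joint speeds; "tau": joint torques, N m; "tcp_pos": TCP position; "orientation": TCP orientation; "contact_force": force on the tool from outside, world axes, zero at the start; "moment": the same for the moment, N m; "grip_width": finger opening in m.
Only numpy, scipy, OpenCV 4.12 (cv2) and the standard library are available. Lean on these libraries where they do the work, as an engineer would, in place of code of your own. Each camera call takes 0.05 s, during which the arm holds its last target. There are 200 camera calls.

## Working session

There is one attempt and no reset: what is moved stays moved. The work goes in short steps, Python scripts to look and compute and a tool call to move; the robot and the scene stay as the last step left them, time stands still between calls to the robot, and variables do not carry over. Pictures are saved under pics/ and viewed, about 8 in all and at most 12, crops included, and the job is handed in when it is done.

Besides the shell and the picture viewer there is one more tool, called after ">>>" as name(argument=value, ...), one argument or row to a line, values as JSON. jog_arm: Moves the arm, as the interface text tells. Its arguments: {"type":"object","properties":{"plan":{"type":"array","items":{"type":"array"}},"hand":{"type":"number"},"grip_force":{"type":"number"}},"required":["plan"]}

```bash
mkdir -p pics
python3 - <<'E'
from bench import *
import cv2,numpy as np
for n in ["scene","side","wrist"]:
    c=get_calibration(n); print(n,c)
    cv2.imwrite(f"pics/{n}0.png",grab_frame(n)[:,:,::-1])
o=get_obs();print(o)
a=cv2.imread("pics/scene0.png");b=cv2.imread("pics/side0.png")
E
```

```text
scene {'intrinsics': array([[438.99932076,   0.        , 324.86755552],
       [  0.        , 438.99932076, 197.86569493],
       [  0.        ,   0.        ,   1.        ]]), 'xyz': array([0.89888227, 0.49234823, 0.44955848]), 'orientation': array([-0.8360802 , -2.38985592,  1.23079085])}
side {'intrinsics': array([[461.88855534,   0.        , 322.091338  ],
       [  0.        , 461.88855534, 193.96511851],
       [  0.        ,   0.        ,   1.        ]]), 'xyz': array([0.27962964, 0.55162086, 0.63757161]), 'orientation': array([-0.68184872,  2.66875112, -1.06087611])}
wrist {'intrinsics': array([[309.70691629,   0.        , 323.58547499],
       [  0.        , 309.70691629, 195.09421602],
       [  0.        ,   0.        ,   1.        ]]), 'xyz': array([0.11404018, 0.66914728, 0.37316003]), 'orientation': array([2.30474517, 1.73366428, 0.26612787])}
{'clock': 0.15, 'joints': array([-1.39709129,  0.47758617,  0.02233063,  1.55617949, -0.01149026,
        1.1093251 , -0.08309979]), 'qvel': array([-0.00099463, -0.0033908 ,  0.00037542, -0.00357736,  0.00100633,
       -0.00028111, -0.000293  ]), 'tau': array([ 2.93456607e-03, -5.96926546e+01,  1.61019757e+00, -2.81490666e+01,
        1.26176176e-02,  6.52177507e-03, -2.48722131e-05]), 'tcp_pos': array([0.1876059 , 0.64804665, 0.30318377]), 'orientation': array([-4.41123695e-01, -3.11036971e+00,  2.14675911e-03]), 'contact_force': array([ 0.35266924,  0.04916425, -0.00316127]), 'moment': array([-0.02183999, -0.00988748,  0.06318863]), 'grip_width': 0.08518305976467377}
```

View pics/scene0.png

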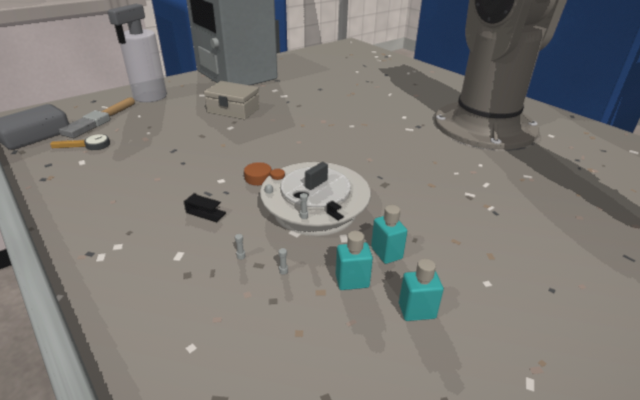

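View pics/side0.png

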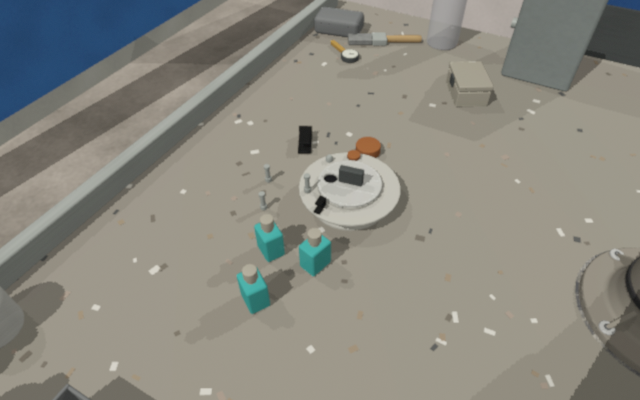

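View pics/wrist0.png

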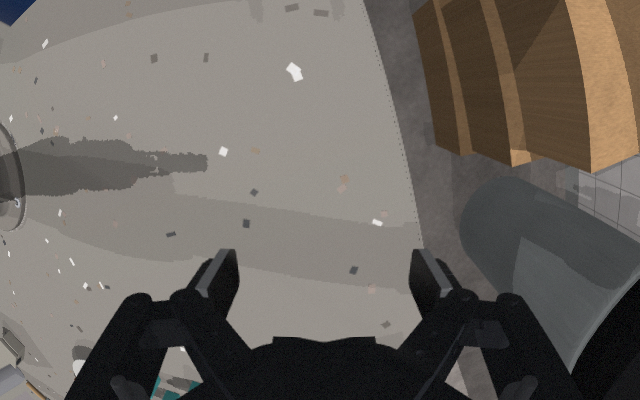

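The bin shows at scene (316,190) and side (350,188). The slender extender sample is at scene (304,205) and side (307,184), and the window at side (330,178). There are three turquoise flasks. Next I'll enlarge the bin in both views.

```bash
cat > h.py <<'E'
import numpy as np,cv2
from scipy.spatial.transform import Rotation as R
from bench import *
def ray(n,u,v,c=None):
    c=c or get_calibration(n);K=c["intrinsics"]
    x=np.array([(u-K[0,2])/K[0,0],(v-K[1,2])/K[1,1]])
    if n=="wrist":
        r=np.hypot(*x);d=np.array([*(x/max(r,1e-9)*np.sin(r)),np.cos(r)])
    else: d=np.array([*x,1.])
    return np.array(c["xyz"]),R.from_rotvec(c["orientation"]).apply(d)
def at(n,u,v,z,c=None):
    p,d=ray(n,u,v,c);return (p+d*(z-p[2])/d[2])[:2]
def px(n,P,c=None):
    c=c or get_calibration(n);K=c["intrinsics"];q=R.from_rotvec(c["orientation"]).inv().apply(np.array(P)-c["xyz"])
    x=q[:2]/q[2]
    if n=="wrist":
        t=np.arctan2(np.hypot(*q[:2]),q[2]);x=q[:2]/np.hypot(*q[:2])*t
    return K[:2,:2]@x+K[:2,2]
E
python3 - <<'E'
from h import *
a=cv2.imread("pics/scene0.png")[145:245,235:395];b=cv2.imread("pics/side0.png")[140:240,280:440]
cv2.imwrite("pics/c1.png",cv2.resize(np.vstack([a,b]),None,fx=3,fy=3,interpolation=cv2.INTER_CUBIC)) 
for n,p in dict(scene=[(261,192),(370,192),(316,165)],side=[(299,188),(401,188)]).items():
    for q in p: print(n,q,at(n,*q,.04))
print("bar",at("scene",317,170,.082),at("side",352,171,.082))
print("flasks base scene")
for q in [(354,285),(391,258),(421,317)]: print(at("scene",*q,0))
print("side")
for q in [(270,258),(316,271),(256,309)]: print(at("side",*q,0))
for q in [(267,218),(315,233),(250,268)]: print("cap",at("side",*q,.084))
for q in [(356,237),(392,210),(427,266)]: print("cap",at("scene",*q,.084))
E
```

```text
scene (261, 192) [ 0.59769566 -0.03169929]
scene (370, 192) [0.45482923 0.07799375]
scene (316, 165) [ 0.47223805 -0.0448045 ]
side (299, 188) [0.59931952 0.06424443]
side (401, 188) [ 0.43770501 -0.02337371]
bar [0.52433701 0.02347589] [0.51694117 0.01916379]
flasks base scene
[0.58931008 0.18998687]
[0.50868546 0.18355402]
[0.55882137 0.28507486]
side
[0.57955107 0.19606105]
[0.49885053 0.18173522]
[0.54591581 0.28661441]
cap [0.58636956 0.18080753]
cap [0.5051518 0.1709514]
cap [0.55565696 0.2712947 ]
cap [0.58861981 0.18587332]
cap [0.5091921  0.17370078]
cap [0.5576719  0.27752869]
```

View pics/c1.png

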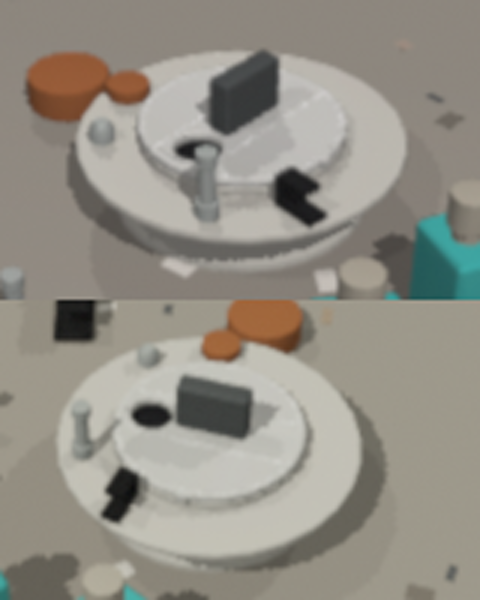

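The crop shows, in order along the rim: cap, extender, clip. The window lies between the cap and the extender.

Run:
```python
from h import *
from scipy.optimize import least_squares
S=lambda u,v,z:at("side",280+u/3,140+(v-300)/3,z)
C=lambda u,v,z:at("scene",235+u/3,145+v/3,z)
def circ(P,r):
    P=np.array(P);return least_squares(lambda c:np.hypot(*(P-c).T)-r,[.52,.02])
for f,n,lid,rim in [(S,"side",[(113,430),(306,430),(205,362),(210,492),(270,380)],[(57,435),(360,450),(215,335),(330,385),(90,380)]),(C,"scene",[(138,130),(347,128),(240,65),(300,80)],[(76,145),(407,140),(240,52),(350,75),(120,75)])]:
    for p,z,r in [(lid,.05,.058),(rim,.04,.092)]:
        s=circ([f(*q,z) for q in p],r);print(n,"c",s.x,"res",s.fun.round(4))
E2=[("S",S(83,455,.04),S(81,405,.08)),("C",C(207,215,.04),C(206,151,.08))];print(E2)
print("win",S(151,415,.05),C(198,149,.05));print("bartop",S(216,391,.082),[C(x,y,.082) for x,y in[(245,78)]])
print("barends S",S(181,381,.082),S(251,395,.082),"C",C(212,95,.082),C(275,60,.082))
print("caps",S(149,355,.046),C(102,130,.046),"clip",S(122,492,.045),C(298,195,.045),"disc",S(222,345,.045),C(127,85,.045))
```

```text
side c [0.52262602 0.01559943] res [-0.001   0.0005 -0.0023 -0.0038 -0.0022]
side c [0.52123826 0.01642569] res [-0.0002 -0.0014  0.0023 -0.0015 -0.0028]
scene c [0.52409933 0.01918896] res [-0.0014  0.0003  0.0019 -0.0026]
scene c [0.52342185 0.01770477] res [-0.0017  0.0005 -0.0018 -0.0003  0.0027]
[('S', array([0.58097913, 0.06471739]), array([0.58180707, 0.06329155])), ('C', array([0.58171035, 0.06471044]), array([0.58213476, 0.06498845]))]
win [0.55658257 0.02437906] [0.55867439 0.02621273]
bartop [0.51768349 0.01765881] [array([0.52664689, 0.02554354])]
barends S [0.53940415 0.01980152] [0.49841339 0.01103102] C [0.55072868 0.02835186] [0.50215796 0.02081067]
caps [ 0.58509247 -0.02637993] [ 0.58599775 -0.02510434] clip [0.54386624 0.0836532 ] [0.53845899 0.08504799] disc [ 0.5490222  -0.05796332] [ 0.54817943 -0.05676926]
```

Both views agree: axis (0.523, 0.017), extender at 38.8° and window at 13°, so the lid needs a turn of about +0.45 rad. The flask is near (0.505, 0.177). Moving over at height.

>>> jog_arm(
  plan=[
    [[1.7,-3.2,0],0.04],
    [[1.7,-3.2,0],0.04],
    [[1.7,-3.2,0],0.04],
    [[1.7,-3.2,0],0.04],
    [[1.7,-3.2,0],0.04],
    [[1.7,-3.2,0],0.04],
    [[1.7,-3.2,0],0.04],
    [[1.7,-3.2,0],0.04],
    [[1.7,-3.2,0],0.04],
    [[1.7,-3.2,0],0.04],
    [[1.7,-3.2,0],0.04],
    [[1.7,-3.2,0],0.04],
  ],
  hand=7,
)

```text
clock: 1.35
tcp_pos: [0.3921, 0.2629, 0.3039]
orientation: [0.313, -3.126, -0.0]
contact_force: [0.5, 0.6, 0.3]
grip_width: 0.07
```

>>> jog_arm(
  plan=[
    [[1.7,-3.2,0],0.03],
    [[1.7,-3.2,0],0],
    [[1.7,-3.2,0],0],
    [[1.7,-3.2,0],0],
    [[1.7,-3.2,-1],0],
    [[1.7,-3.2,-2],0],
    [[1.7,-3.2,-2],0],
    [[1.2,-2,-1],0],
    [[0,0,0],0],
  ],
)

```text
clock: 2.25
tcp_pos: [0.5229, 0.0167, 0.2424]
orientation: [0.349, -3.12, 0.003]
contact_force: [-0.3, -0.8, -0.7]
grip_width: 0.07
```

Run:
```python
from h import *
o=get_obs();M=R.from_rotvec(o["orientation"]).as_matrix();print(o["clock"],o["tcp_pos"],np.degrees(np.arctan2(M[1],M[0])),M[:,2],o["joints"],o["contact_force"])
c=get_calibration("wrist");cv2.imwrite("pics/w1.png",grab_frame("wrist")[:,:,::-1])
for k,P in dict(axisbartop=(.523,.0173,.082),win=(.5575,.0253,.05),ext=(.5817,.0645,.08)).items(): print(k,px("wrist",P,c))
```

```text
2.25 [0.52288684 0.01667736 0.24238762] [-167.24454683  102.75572294 -132.73572268] [-0.00215516 -0.0023326  -0.99999496] [-0.41076799  0.30846359  0.31257104  1.99419848 -0.12085233  0.85904369
  1.76073437] [-0.32422148 -0.76551886 -0.65657136]
axisbartop [325.20629709 200.48160404]
win [325.19894895 225.9871518 ]
ext [362.58844087 272.67532473]
```

View pics/w1.png

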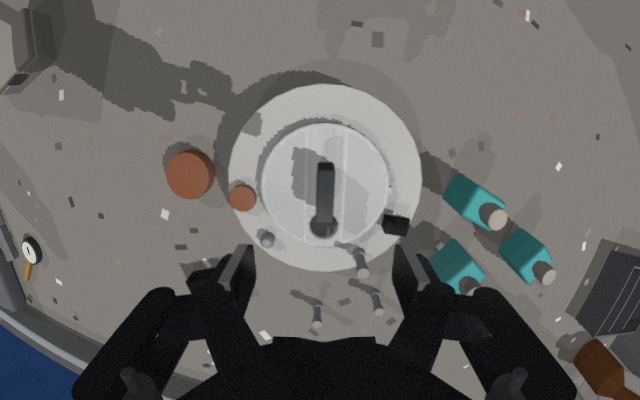

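The wrist view shows the bar vertical at column 325, so it is aligned with the tool. The window (323,226) and extender head (363,272) are where I predicted. Descending and gripping.

>>> jog_arm(
  plan=[
    [[0,0,-2],0],
    [[0,0,-3],0],
    [[0,0,-3],0],
    [[0,0.05,-2],0],
    [[0,0,-1.2],0],
    [[0,0,0],0],
    [[0,0,0],0],
  ],
)

```text
clock: 3.0
tcp_pos: [0.5231, 0.0214, 0.1327]
orientation: [-0.359, 3.12, 0.001]
contact_force: [0.4, 0.4, 0.4]
grip_width: 0.0701
```

>>> jog_arm(
  plan=[
    [[0,0,0],0],
    [[0,0,0],0],
    [[0,0,0],0],
    [[0,0,0],0],
    [[0,0,0],0],
    [[0,0,0],0],
    [[0,0,0],0],
    [[0,0,0],0],
  ],
  hand=0.8,
  grip_force=25,
)

```text
clock: 3.8
tcp_pos: [0.5241, 0.0174, 0.1329]
orientation: [-0.352, 3.119, -0.006]
contact_force: [1.2, -9.6, 3.1]
grip_width: 0.0133
```

Gripped at 13 mm width with a 10 N side load. I'll relieve that and turn.

>>> jog_arm(
  plan=[
    [[0,-0.3,0],0],
    [[0,0,0],0],
    [[0,0,0],0.03],
    [[0,0,0],0.06],
    [[0,0,0],0.06],
    [[0,0,0],0.06],
    [[0,0,0],0.06],
    [[0,0,0],0.06],
    [[0,0,0],0.06],
    [[0,0,0],0.06],
    [[0,0,0],0],
    [[0,0,0],0],
  ],
)

```text
clock: 5.0
tcp_pos: [0.5237, 0.018, 0.1329]
orientation: [-1.045, 2.96, -0.0]
contact_force: [1.1, -0.5, 8.4]
grip_width: 0.013
```

Run:
```python
from h import *
o=get_obs();M=R.from_rotvec(o["orientation"]).as_matrix();print(o["clock"],o["tcp_pos"],np.degrees(np.arctan2(-M[1,0],-M[0,0])),o["contact_force"],o["moment"],o["grip_width"])
```

```text
5.0 [0.52367745 0.01803448 0.13289745] 38.8712732733073 [ 1.10047416 -0.47297094  8.44938289] [-0.2275343  -0.09185629  0.04764085] 0.01298479456049145
```

The bar now points at 38.9° against a target of 38.8°. Releasing and rising straight up.

>>> jog_arm(
  plan=[
    [[0,0,0],0],
    [[0,0,0],0],
    [[0,0,0],0],
    [[0,0,0],0],
    [[0,0,0],0],
    [[0,0,1],0],
    [[0,0,2],0],
    [[0,0,3],0],
    [[0,0,3],0],
    [[0,0,3],0],
    [[0,0,0],0],
    [[0,0,0],0],
  ],
  hand=6,
)

```text
clock: 6.2
tcp_pos: [0.5229, 0.0179, 0.2529]
orientation: [-1.044, 2.961, -0.0]
contact_force: [0.3, -0.0, 0.3]
grip_width: 0.0599
```

Run:
```python
from h import *
o=get_obs();print(o["clock"],o["tcp_pos"],o["contact_force"])
c=get_calibration("wrist");w=grab_frame("wrist")[:,:,::-1];s=grab_frame("side")[:,:,::-1]
cv2.imwrite("pics/w2.png",np.ascontiguousarray(w));cv2.imwrite("pics/s2.png",np.ascontiguousarray(s))
a=cv2.resize(w[80:300,200:460],(780,660))[:,:];b=cv2.resize(s[120:320,220:440],(726,660))
cv2.imwrite("pics/e.png",cv2.resize(np.hstack([a,b]),(798,350)))
for k,P in dict(axis=(.523,.0173,.05),win=(.523+.036*.779,.0173+.036*.627,.05),ext=(.5817,.0645,.08)).items(): print(k,px("wrist",P,c),px("side",P))
```

```text
6.2 [0.52289246 0.01793951 0.25289485] [ 0.31235416 -0.03234971  0.28659788]
axis [323.74391485 184.5531478 ] [348.69905214 182.16033511]
win [323.69733041 220.9818822 ] [328.98266475 184.7321351 ]
ext [323.59539223 272.8774462 ] [306.70311222 175.44944086]
```

View pics/e.png

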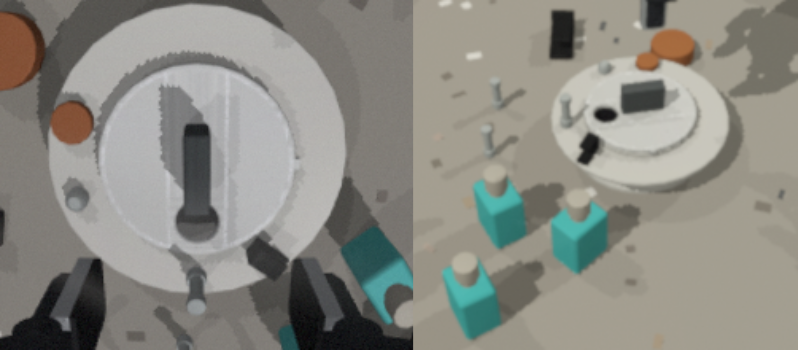

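The wrist crop shows the bar, window and extender in one line (columns 197, 198 and 196 of the crop). All three flasks stand where they were. The hand is clear of everything, so I'm handing in.

```bash
python3 -c "
from bench import *
print(hand_in())"
```

```text
the job is handed in; nothing more can be done
None
```

I turned the lid about 26° so its window points straight at the tall steel valve extender, then let go and raised the hand clear. I handed the job in at about 6 s on the robot's clock; no verdict is reported.

- **Aim:** my last tool reading before letting go put the bar at 38.9°, against 38.8° measured for the extender. The wrist picture after release shows bar, window and extender in one line.
- **Flask:** in the final side picture it stands upright, with no visible shift from where it started; I did not re-measure its position.
- **Contact:** the force on the tool at the end was below 0.5 N. The largest reading was about 10 N sideways when the fingers closed on the bar. I relieved it with a 3 mm shift before turning.

No check failed or disagreed. The two fixed cameras' readings of the bin axis agreed to within about 4 mm.

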